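Hang the blue screwdriver holder on the stud

ROBOT

A 6-joint arm with a two-finger parallel gripper is mounted at the origin on a cart in front of the work surface, level with it; the furniture and walls round the work are solid. World frame = base frame: x ahead of the robot, y to its left, z up, the work surface at z = 0. Lengths are in m, angles in rad, forces in N, time in s.
With the tool pointing down it reaches from about 0.425 to 0.95 m from the base axis. Payload 14.7 kg.
Tool frame: the origin (TCP) lies midway between the tips of the shut fingers; the grasp point (between the pads) lies 19 mm behind it; z points along the fingers, y is the line along which they close (so a half turn about z gives the same grasp; the last joint's range is limited). The gripper opens to 85 mm and grips with 20 to 120 N. Pads are 22 mm wide; open, the fingers measure 114 mm over their backs; the gripper's body (76 mm by 85 mm) begins 54 mm behind the grasp point. The pads swing forward as they close: fully open they stand 13 mm farther back than shut.
Start: joints at [-1.319, 0.48, 1.596, -0, 1.065, -0.047], TCP at [0.191, -0.621, 0.231] pointing down, gripper open.
Joint ranges: [-2.75, 2.75], [-0.82, 2.05], [0.23, 2.67], [-1.56, 4.7], [0.09, 2.69], [-2.92, 2.92]. Speed limits (rad/s): [1.89, 1.89, 2.39, 3.01, 3.01, 3.01].

INTERFACE

Orientations are given as a unit quaternion [x, y, z, w].
In Python, from cell import manip gives the robot as it stands.
- The arm moves only by the shell command python3 -m jog 'ROWS' [OPENING]. ROWS is JSON, a list of rows, each an object with "translation": the shift along the tool's x, y, z in m, a list of three; "rot": the turn, a rotation vector about the tool's x, y, z in degrees, a list of three. A call has 1 to 12 rows; each row is the pose to reach, as a shift and turn from the pose commanded when the call began, along the tool's axes at that moment; what a row does not reach only later rows make up. A row lasts 1/10 s, in which the tool goes at most 50 mm and 8.59 degrees, less where a joint would pass 70% of its speed; a pose out of reach is approached as far as the arm can. A call with a gripper value outside its range is refused whole. OPENING is the finger opening in m, from 0 to 0.0854, set as the call begins (- or left out, the last holds). The fingers move at their own pace and stop on an object; the grip force is fixed at half the most. Time passes only in rows, so rows that repeat a pose let the fingers close. It gives the time, the measured TCP pose, the force and the opening at its end, in the units of the state.
- manip.get_state(): the state, without advancing time (a new reading comes with each control period).
- manip.camera(name): name is "side" or "top"; returns a dict with "image" (384x512x3 uint8, red, green, blue), "z_map" (384x512 float32, m along the optical axis (not along the pixel's ray), 0 where there is no reading), "fx", "fy", "cx", "cy" (pixels), "k1" (the pictures are not rectified: a ray, as slopes to the right and down, at radius r is drawn at 1 + k1 r^2 times it, then the intrinsics apply), "eye" and "rotation" of the camera in the world. Camera axes: x right, y down, z forward; pixel columns grow to the right and rows downward; lengths in m; the calibration is good to about 2 mm. A picture is of the moment at which its call begins.
- manip.finish_job(): hands the job in, once; it reports no verdict.
Trained networks look in a picture, given as the dict that the camera call returned (one of the last four; its "shot" number tells which), for a name from the list of things; names that differ only in an ending like _2 or _b are one class to them, and where a whole thing is asked for, a point or a joint stands for the part that bears it (a point fixed in the world has none). Each returns a list of dicts, best first, with "confidence" (0 to 1); they miss things now and then, are a little off and sometimes report something else, mostly with a low value. They report only what shows in the picture. A call takes as long as a camera call.
- manip.look_for(picture, query): "position" ([x, y, z] in m, in world coordinates, good to about 4 mm: the middle of the surface that is visible of it).
- manip.pinpoint(picture, query): "position" ([x, y, z] in m, in world coordinates, good to about 4 mm: a listed point, or the origin of a listed thing).
The state is a dict: "time": time; "qpos": joint angles; "joint_vel": joint speeds; "joint_efforts": joint torques, N m; "tool_pos": TCP position; "orientation": TCP orientation; "contact_force": force on the tool from outside, world axes, zero at the start; "wrist_torque": the same for the moment, N m; "finger_gap": opening from 0.0 (shut) to 1.0 (fully open).
Only numpy, scipy, OpenCV 4.12 (cv2) and the standard library are available. Lean on these libraries where they do the work, as an engineer would, in place of code of your own. Each camera call takes 0.05 s, during which the arm holds its last target. There are 200 camera calls.

TASK

Hang the blue screwdriver holder on the stand: pass its keyhole over the head of the stud, then slide it down until the stud sits at the end of the narrow slot and the holder hangs there by itself. Leave the yellow holder standing where it is.

Things in the scene. Friction and masses are not known exactly. Their poses are not given: they have to be found in the camera images.
- blue_holder: Blue L-shaped holder, 0.16 kg, standing free on the bench: plate 5 mm thick (x), 90 wide (y), 132 high; foot 6 mm thick reaching 45 mm forward (-x). Origin: bottom of the plate, mid width and thickness; z up. Black grip bar across its top, 10 mm thick (x -5 to 5), 60 long (y), 106 to 132 mm up: pinch it from above, across x. Keyhole in the plate on its centreline: see slot_end.
- slot_end (a point): Point on the blue holder 74 mm above its origin, same axes: it lies on the stud's axis when the top end of the slot rests on the shank. Keyhole, heights above the holder's origin: round hole 40 mm across, centre 40 mm up (34 below this point), tapering from 52 to 64 mm up into a slot 14 mm wide that ends 78 mm up.
- stud (a point): Mid-shank of the fixed stand's stud, 110 mm above the bench; stud points along -x, z up. Shank 8 mm thick, 14 long, from the white panel (face 7 mm in +x; top edge 14 mm above the stud's axis) to a dark head (7 mm in -x) 22 mm across, 6 thick. Base 8 mm high. A hung holder has this yaw (foot to -x), plate between head and panel. Keep lifts low: a wall shelf hangs 0.65 m up from x = 0.65 m on.
- yellow_holder: Yellow holder, same shape, size and frame as the blue one, standing on the bench; leave it alone.

How it is judged:
By the outcome, as a careful person would: the job done as asked, in the order asked, and still so for the second after the job is handed in, with the robot touching nothing.
It also fails if it takes over 32 s, if anything falls off the work surface, if the arm or the gripper's body presses on something with over 40 N, if the wrist force passes 120 N, or if a joint passes its speed limit or range.

## Working session

There is one attempt and no reset: what is moved stays moved. The work goes in short steps, Python scripts to look and compute and a shell command to move; the robot and the scene stay as the last step left them, time stands still between calls to the robot, and variables do not carry over. Pictures are saved under pics/ and viewed, on a budget of 10 in all, crops included, one or two more only if the job needs it, and the job is handed in when it is done.

```bash
mkdir -p pics; ls
cat > h.py <<'E'
import numpy as np, cv2
from cell import manip
from scipy.spatial.transform import Rotation as R
def save(p,n): cv2.imwrite('pics/'+n,cv2.cvtColor(p["image"],cv2.COLOR_RGB2BGR))
def cloud(p):
    h,w=p["z_map"].shape; u,v=np.meshgrid(np.arange(w),np.arange(h))
    xd=(u-p["cx"])/p["fx"]; yd=(v-p["cy"])/p["fy"]; x,y=xd,yd
    for _ in range(8):
        s=1+p["k1"]*(x*x+y*y); x,y=xd/s,yd/s
    z=p["z_map"]; P=np.stack([x*z,y*z,z],-1)
    return P@np.array(p["rotation"]).T+np.array(p["eye"])
E
python3 - <<'E'
from h import *
np.set_printoptions(precision=4,suppress=True)
s=manip.get_state(); print(s)
for c in("side","top"):
    p=manip.camera(c); save(p,c+'0.png')
    print(c,p["eye"],p["rotation"])
    for q in("blue_holder","slot_end","stud","yellow_holder"):
        print(q,manip.pinpoint(p,q))
    print(manip.look_for(p,"blue_holder"))
    np.savez(c+'0.npz',P=cloud(p),I=p["image"],z=p["z_map"])
E
```

```text
pics
{'time': 0.0, 'qpos': array([-1.3186,  0.4808,  1.5969, -0.    ,  1.0651, -0.0466]), 'joint_vel': array([-0.0007, -0.001 ,  0.0003,  0.0018, -0.0005, -0.0014]), 'joint_efforts': array([ -0.0048, -95.0652, -43.0189,  -0.0004,   0.0124,  -0.    ]), 'tool_pos': array([ 0.1913, -0.6208,  0.2307]), 'orientation': array([ 0.9889,  0.1488, -0.0001, -0.0006]), 'contact_force': array([ 0.0103, -0.0026,  0.3331]), 'wrist_torque': array([ 0.0624,  0.0052, -0.0005]), 'finger_gap': 1.0018790900589638}
side [0.2099 0.6097 0.6045] [-0.1993  0.8774 -0.4272  0.0893]
blue_holder [{'position': [0.4357, -0.2321, -0.0004], 'confidence': 0.87}]
slot_end [{'position': [0.4342, -0.2351, 0.0736], 'confidence': 0.56}]
stud [{'position': [0.5398, -0.0654, 0.1085], 'confidence': 0.92}]
yellow_holder [{'position': [0.4681, 0.2299, 0.0014], 'confidence': 0.88}]
[{'position': [0.4324, -0.2243, 0.0293], 'confidence': 0.78}]Traceback (most recent call last):
  File "<stdin>", line 10, in <module>
  File "h.py", line 11, in cloud
    return P@np.array(p["rotation"]).T+np.array(p["eye"])
           ~^~~~~~~~~~~~~~~~~~~~~~~~~~
ValueError: matmul: Input operand 1 has a mismatch in its core dimension 0, with gufunc signature (n?,k),(k,m?)->(n?,m?) (size 4 is different from 3)
```

```bash
sed -i 's/np.array(p\["rotation"\])/R.from_quat(p["rotation"]).as_matrix()/' h.py
python3 - <<'E'
from h import *
np.set_printoptions(precision=4,suppress=True)
for c in("side","top"):
    p=manip.camera(c); save(p,c+'1.png')
    print(c,p["eye"],R.from_quat(p["rotation"]).as_matrix()[:,2])
    if c=="top":
      for q in("blue_holder","slot_end","stud","yellow_holder"):
        print(q,manip.pinpoint(p,q))
    np.savez(c+'1.npz',P=cloud(p),I=p["image"],z=p["z_map"])
E
python3 -c "
import cv2;a=cv2.imread('pics/side1.png');b=cv2.imread('pics/top1.png')
cv2.imwrite('pics/both.png',cv2.resize(cv2.vconcat([a,b]),(800,1200))[:, :]) if 0 else None"
```

```text
side [0.2099 0.6097 0.6045] [ 0.3269 -0.714  -0.6191]
top [ 0.3782 -0.0097  0.9359] [ 0.1416 -0.0089 -0.9899]
blue_holder [{'position': [0.4368, -0.2295, -0.0001], 'confidence': 0.94}]
slot_end [{'position': [0.4335, -0.235, 0.0726], 'confidence': 0.66}]
stud [{'position': [0.5356, -0.0654, 0.1136], 'confidence': 0.9}]
yellow_holder [{'position': [0.4657, 0.2296, 0.0012], 'confidence': 0.9}]
```

View pics/side1.png

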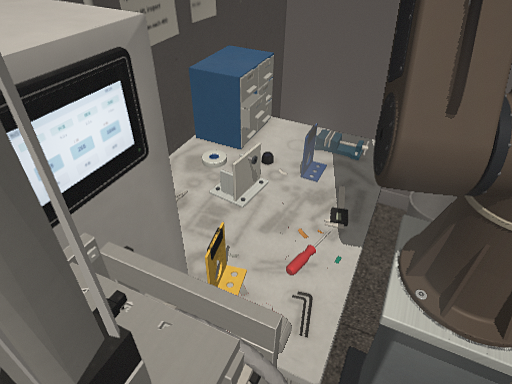

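View pics/top1.png

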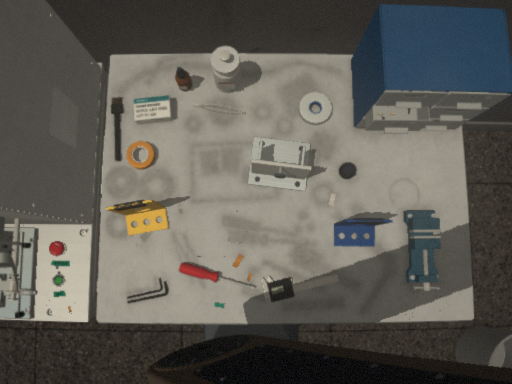

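The side view shows the blue holder at (312,155), the stand at (240,175) and the yellow holder at (225,265). In the top view they are at (355,235), (280,163) and (145,220), with the vise to the right of the blue holder. Next I'll measure yaw and positions from depth.

Run:
```python
from h import *
np.set_printoptions(precision=4,suppress=True)
def yawfit(A):
    c=A.mean(0); u,s,vt=np.linalg.svd(A-c); d=vt[0]; d=d*np.sign(d[1]); return c, np.degrees(np.arctan2(-d[0],d[1])), s/np.sqrt(len(A))
for c in("side","top"):
    d=np.load(c+'1.npz'); P,I,z=d["P"],d["I"].astype(int),d["z"]; ok=z>0
    box=lambda x0,x1,y0,y1,z0,z1:ok&(P[...,0]>x0)&(P[...,0]<x1)&(P[...,1]>y0)&(P[...,1]<y1)&(P[...,2]>z0)&(P[...,2]<z1)
    print(c,'bench z',np.median(P[box(.35,.5,-.1,.1,-.02,.02)][:,2]))
    b=box(.36,.50,-.31,-.16,.003,.16)
    f=b&(P[...,2]<.012); A=P[f]; 
    if len(A)>20:
        print(' foot',len(A)); r=cv2.minAreaRect((A[:,:2]*1000).astype(np.float32)); print(r)
    for z0,z1 in((.02,.06),(.06,.1),(.1,.127),(.122,.145)):
        A=P[b&(P[...,2]>z0)&(P[...,2]<z1)]
        if len(A)>10: print(' plate',z0,len(A),*yawfit(A[:,:2]),A.min(0),A.max(0))
    s=box(.47,.62,-.15,.02,.03,.14)
    for z0,z1 in((.03,.09),(.09,.118),(.118,.14)):
        A=P[s&(P[...,2]>z0)&(P[...,2]<z1)]
        if len(A)>10: print(' stand',z0,len(A),*yawfit(A[:,:2]),A.min(0),A.max(0))
    A=P[box(.45,.64,-.2,.06,.004,.012)]; print(' base',len(A),cv2.minAreaRect((A[:,:2]*1000).astype(np.float32)))
    m=s&(I.sum(-1)<150); A=P[m]; print(' dark',len(A),A.mean(0) if len(A) else '',A.min(0),A.max(0))
for n in("side","top"):
    pass
a=cv2.imread('pics/side1.png'); b=cv2.imread('pics/top1.png')
o=[cv2.resize(x,(400,400),interpolation=cv2.INTER_CUBIC) for x in(a[130:210,200:280],a[115:195,280:360],b[125:205,240:320],b[195:275,320:400])]
cv2.imwrite('pics/crop.png',cv2.vconcat([cv2.hconcat(o[:2]),cv2.hconcat(o[2:])])[:, :])
x=cv2.imread('pics/crop.png'); cv2.imwrite('pics/crop.png',cv2.resize(x,(600,600)))
```

```text
side bench z 0.003144617527540361
 foot 871
((430.0840759277344, -234.76258850097656), (149.22698974609375, 139.6150665283203), 89.94728088378906)
 plate 0.02 104 [ 0.4305 -0.2258] -1.1603181696397762 [0.031  0.0016] [ 0.4283 -0.2779  0.0207] [ 0.4354 -0.1863  0.0596]
 plate 0.06 121 [ 0.43   -0.2241] -1.533438268513953 [0.029  0.0011] [ 0.4283 -0.2757  0.0605] [ 0.4344 -0.1857  0.1   ]
 plate 0.1 80 [ 0.4289 -0.2179] -3.1144788807631834 [0.0263 0.0017] [ 0.4259 -0.2754  0.1002] [ 0.4353 -0.1868  0.1265]
 plate 0.122 87 [ 0.4301 -0.2261] -1.4498035444028028 [0.0248 0.0027] [ 0.4263 -0.2771  0.1221] [ 0.436  -0.1872  0.1354]
 stand 0.03 707 [ 0.5541 -0.046 ] -22.233602385935207 [0.0367 0.0162] [ 0.5318 -0.1244  0.0301] [ 0.603  -0.0026  0.0899]
 stand 0.09 262 [ 0.5392 -0.0536] -8.835724893563384 [0.0342 0.0061] [ 0.5186 -0.1211  0.09  ] [ 0.5535 -0.0009  0.1179]
 stand 0.118 159 [ 0.5407 -0.0595] -7.4928457100733725 [0.0337 0.006 ] [ 0.5194 -0.1223  0.118 ] [ 0.5526 -0.0043  0.1274]
 base 1122 ((545.2618408203125, -70.07966613769531), (259.5494079589844, 189.4425506591797), 89.961204
[... 723 characters left out ...]
]
 stand 0.03 417 [ 0.5543 -0.0687] -4.046469442701397 [0.039  0.0191] [ 0.534  -0.1236  0.03  ] [ 0.6043 -0.0057  0.0894]
 stand 0.09 199 [ 0.5388 -0.0638] -7.038220453292862 [0.0307 0.0063] [ 0.5205 -0.1231  0.0907] [ 0.55   -0.006   0.1179]
 stand 0.118 290 [ 0.5436 -0.0645] -7.095522500001209 [0.0335 0.0059] [ 0.5217 -0.1244  0.1182] [ 0.5557 -0.0061  0.1283]
 base 2352 ((544.84130859375, -69.73847961425781), (189.84469604492188, 259.258056640625), 0.11844732612371445)Traceback (most recent call last):
  File "<stdin>", line 21, in <module>
    return umr_minimum(a, axis, None, out, keepdims, initial, where)
ValueError: zero-size array to reduction operation minimum which has no identity
```

Run:
```python
from h import *
np.set_printoptions(precision=4,suppress=True)
def line(A): 
    vx,vy,x,y=cv2.fitLine((A[:,:2]*1000).astype(np.float32),cv2.DIST_WELSCH,0,.01,.01).ravel(); 
    s=np.sign(vy); return 'yaw %.2f x %.1f y %.1f'%(np.degrees(np.arctan2(-vx*s,vy*s)),x,y)
for c in("side","top"):
    d=np.load(c+'1.npz'); P,I,z=d["P"],d["I"].astype(int),d["z"]; ok=z>0
    box=lambda x0,x1,y0,y1,z0,z1:ok&(P[...,0]>x0)&(P[...,0]<x1)&(P[...,1]>y0)&(P[...,1]<y1)&(P[...,2]>z0)&(P[...,2]<z1)
    A=P[box(.535,.565,-.15,.02,.121,.14)]; print(c,'panel top',len(A),line(A),A.min(0),A.max(0),np.median(A[:,2]))
    A=P[box(.53,.56,-.15,.02,.04,.10)]; print(' panel face',len(A),line(A))
    A=P[box(.51,.53,-.1,-.02,.09,.13)]; print(' head',len(A),line(A),A.mean(0),A.min(0),A.max(0))
    bl=ok&(I[...,2]>I[...,0]+25)&box(.36,.5,-.31,-.16,-.005,.016); A=P[bl]; print(' bluefoot',len(A),cv2.minAreaRect((A[:,:2]*1000).astype(np.float32)))
    A=P[box(.42,.445,-.265,-.20,.12,.14)]; print(' bar top',len(A),line(A),A.min(0),A.max(0))
    wh=box(.45,.64,-.16,.04,.005,.014)&(I.min(-1)>(185)); A=P[wh]; 
    print(' base',len(A),cv2.minAreaRect((A[:,:2]*1000).astype(np.float32)))
a=cv2.imread('pics/side1.png'); b=cv2.imread('pics/top1.png')
o=[cv2.resize(x,(300,300),interpolation=cv2.INTER_CUBIC) for x in(a[130:210,200:280],a[115:195,280:360],b[125:205,240:320],b[195:275,320:400])]
cv2.imwrite('pics/crop.png',cv2.vconcat([cv2.hconcat(o[:2]),cv2.hconcat(o[2:])]))
```

```text
side panel top 107 yaw -6.65 x 543.2 y -56.5 [ 0.5358 -0.1223  0.121 ] [ 0.5526 -0.006   0.1274] 0.12501646175424835
 panel face 488 yaw -7.57 x 541.1 y -56.4
 head 43 yaw -10.85 x 520.9 y -59.7 [ 0.522  -0.0594  0.1143] [ 0.5186 -0.0735  0.1033] [ 0.5298 -0.0518  0.1231]
 bluefoot 249 ((408.3233947753906, -228.5616455078125), (87.04396057128906, 48.72706604003906), 88.95502471923828)
 bar top 69 yaw -0.86 x 428.6 y -228.1 [ 0.4263 -0.2622  0.1208] [ 0.436  -0.2009  0.1354]
 base 43 ((568.4846801757812, -67.25840759277344), (130.65098571777344, 105.05908966064453), 81.44335174560547)
top panel top 242 yaw -7.21 x 545.2 y -65.3 [ 0.5355 -0.1244  0.121 ] [ 0.5557 -0.0061  0.1283] 0.12399045265830272
 panel face 302 yaw -7.11 x 544.1 y -46.1
 head 47 yaw -9.93 x 523.8 y -61.4 [ 0.5242 -0.0614  0.1166] [ 0.5205 -0.0714  0.1054] [ 0.5295 -0.0518  0.1222]
 bluefoot 689 ((409.1800842285156, -233.03170776367188), (89.2234878540039, 43.73236083984375), 89.07759857177734)
 bar top 189 yaw -1.85 x 433.1 y -231.8 [ 0.428  -0.2649  0.1223] [ 0.4382 -0.2002  0.1362]
 base 0 ((0.0, 0.0), (0.0, 0.0), 0.0)
```

View pics/crop.png

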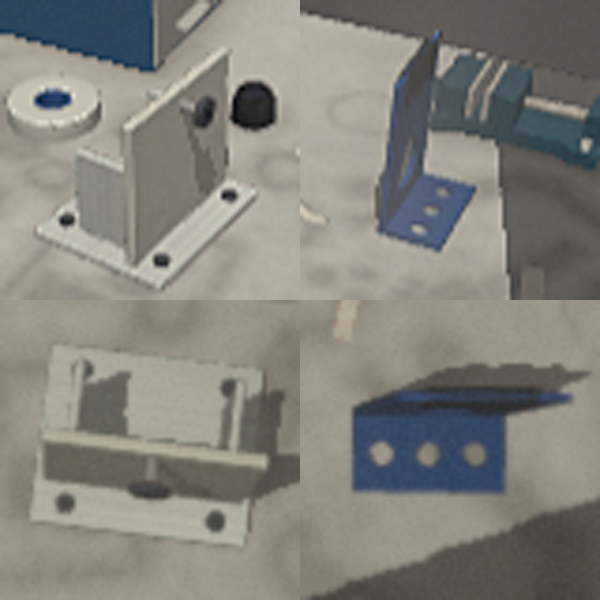

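The crops show the stud and head clear of the panel centre, the blue keyhole plate upright, and the foot with three holes facing the robot. Estimates:

| Item | x (m) | y (m) | Yaw |
|---|---|---|---|
| Blue holder | 0.434 | -0.2315 | -1.1° |
| Stud | 0.536 | -0.0645 | -7.2° |

The two cameras agree to about 2 mm.

```bash
cat >> h.py <<'E'
def to(x,y,z,yaw,q0=None,p0=None):
    "tool-frame shift (m) and turn (deg) to TCP x,y,z with tool y axis at world angle yaw"
    s=manip.get_state(); T=R.from_quat(s["orientation"])
    a=np.radians(yaw); Y=np.array([np.cos(a),np.sin(a),0]); Z=np.array([0,0,-1.])
    G=R.from_matrix(np.stack([np.cross(Y,Z),Y,Z],1))
    print('shift',T.inv().apply(np.array([x,y,z])-s["tool_pos"]).round(4),'turn',(T.inv()*G).as_rotvec(degrees=True).round(2))
E
python3 -c "
from h import *
to(.434,-.2315,.20,-1.1)"
```

```text
shift [ 0.3466 -0.301   0.0313] turn [ -0.    -0.   -71.78]
```

```bash
python3 -m jog '[{"translation":[0.02,-0.015,0],"rot":[0,0,-4]},{"translation":[0.05,-0.045,0],"rot":[0,0,-11]},{"translation":[0.085,-0.075,0],"rot":[0,0,-19]},{"translation":[0.12,-0.105,0],"rot":[0,0,-27]},{"translation":[0.155,-0.135,0],"rot":[0,0,-35]},{"translation":[0.19,-0.165,0.005],"rot":[0,0,-43]},{"translation":[0.225,-0.195,0.01],"rot":[0,0,-51]},{"translation":[0.26,-0.225,0.015],"rot":[0,0,-59]},{"translation":[0.295,-0.255,0.02],"rot":[0,0,-66]},{"translation":[0.325,-0.282,0.025],"rot":[0,0,-71]},{"translation":[0.342,-0.297,0.03],"rot":[0,0,-71.8]},{"translation":[0.3465,-0.301,0.031],"rot":[0,0,-71.8]}]' 0.085
python3 - <<'E'
from h import *
p=manip.camera("top"); save(p,'top2.png')
p=manip.camera("side"); save(p,'side2.png')
print(manip.get_state()["contact_force"]); to(.434,-.2315,.101,-1.1)
a=cv2.imread('pics/side2.png')[80:220,240:400];b=cv2.imread('pics/top2.png')[150:290,290:450]
cv2.imwrite('pics/c2.png',cv2.resize(cv2.hconcat([a,b]),(800,350),interpolation=cv2.INTER_CUBIC))
E
```

```text
time: 1.8
tool_pos: [0.4347, -0.2295, 0.2]
orientation: [0.713, 0.701, 0.0, -0.0]
contact_force: [-0.1, -1.0, 0.5]
finger_gap: 0.995
[ 0.29892466 -0.87274755  0.3961232 ]
shift [-0.0004 -0.0001  0.0993] turn [-0.01  0.    0.08]
```

View pics/c2.png

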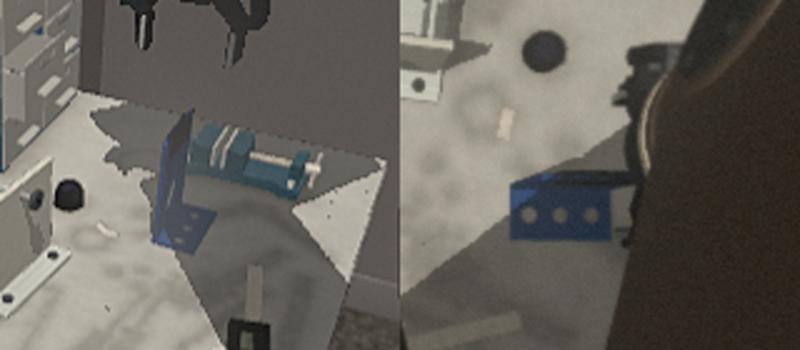

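In the side crop the fingers at (145,25) and (235,45) straddle the plate top at (190,110). The top crop agrees with that, so I'll go down.

```bash
python3 -m jog '[{"translation":[0,0,0.012],"rot":[0,0,0]},{"translation":[0,0,0.032],"rot":[0,0,0]},{"translation":[0,0,0.054],"rot":[0,0,0]},{"translation":[0,0,0.074],"rot":[0,0,0]},{"translation":[0,0,0.09],"rot":[0,0,0]},{"translation":[0,0,0.099],"rot":[0,0,0]},{"translation":[0,0,0.099],"rot":[0,0,0]}]' 
python3 -m jog '[{"translation":[0,0,0],"rot":[0,0,0]},{"translation":[0,0,0],"rot":[0,0,0]},{"translation":[0,0,0],"rot":[0,0,0]},{"translation":[0,0,0],"rot":[0,0,0]},{"translation":[0,0,0],"rot":[0,0,0]},{"translation":[0,0,0],"rot":[0,0,0]},{"translation":[0,0,0],"rot":[0,0,0]},{"translation":[0,0,0],"rot":[0,0,0]}]' 0
```

```text
time: 2.6
tool_pos: [0.4328, -0.2319, 0.1001]
orientation: [0.714, 0.7, -0.0, -0.001]
contact_force: [0.9, 0.6, -0.4]
finger_gap: 0.999
time: 3.4
tool_pos: [0.4341, -0.2316, 0.1017]
orientation: [0.714, 0.7, 0.0, 0.0]
contact_force: [-1.2, 0.3, 7.3]
finger_gap: 0.108
```

```bash
python3 -m jog '[{"translation":[0,0,-0.008],"rot":[0,0,0]},{"translation":[0,0,-0.025],"rot":[0,0,0]},{"translation":[0,0,-0.045],"rot":[0,0,0]},{"translation":[0,0,-0.06],"rot":[0,0,0]},{"translation":[0,0,-0.069],"rot":[0,0,0]},{"translation":[0,0,-0.07],"rot":[0,0,0]}]'
python3 -c "
from h import *
to(.4765,-.057,.171,-7.2)"
```

```text
time: 4.0
tool_pos: [0.4344, -0.2318, 0.1724]
orientation: [0.714, 0.7, 0.0, 0.001]
contact_force: [-0.2, -0.0, -1.6]
finger_gap: 0.109
shift [0.1756 0.0388 0.0013] turn [0.09 0.05 6.12]
```

```bash
python3 -m jog '[{"translation":[0.008,0.002,0],"rot":[0,0,0.3]},{"translation":[0.028,0.006,0],"rot":[0,0,1]},{"translation":[0.055,0.012,0],"rot":[0,0,2]},{"translation":[0.085,0.019,0],"rot":[0,0,3]},{"translation":[0.115,0.026,0],"rot":[0,0,4]},{"translation":[0.14,0.031,0],"rot":[0,0,5]},{"translation":[0.16,0.035,0.001],"rot":[0,0,5.7]},{"translation":[0.172,0.038,0.001],"rot":[0,0,6.1]},{"translation":[0.1755,0.039,0.001],"rot":[0,0,6.1]},{"translation":[0.1755,0.039,0.001],"rot":[0,0,6.1]}]'
python3 - <<'E'
from h import *
np.set_printoptions(precision=4,suppress=True)
s=manip.get_state(); print(s["tool_pos"],R.from_quat(s["orientation"]).as_matrix()[:,1],s["contact_force"])
for c in("top","side"):
    p=manip.camera(c); save(p,c+'3.png')
    for q in("blue_holder","slot_end","stud"): print(c,q,manip.pinpoint(p,q))
    P=cloud(p);I=p["image"].astype(int)
    A=P[(I[...,2]>I[...,0]+25)&(p["z_map"]>0)&(P[...,2]>.05)&(P[...,2]<.083)&(P[...,0]>.4)&(P[...,0]<.5)&(abs(P[...,1]+.06)<.08)]
    if len(A)>20: print(' foot',len(A),cv2.minAreaRect((A[:,:2]*1000).astype(np.float32)),np.median(A[:,2]))
E
```

```text
time: 5.0
tool_pos: [0.4758, -0.0562, 0.1697]
orientation: [0.75, 0.662, -0.0, -0.0]
contact_force: [0.0, -0.1, -2.7]
finger_gap: 0.107
[ 0.4758 -0.0562  0.1697] [ 0.9923 -0.1238 -0.0012] [ 0.018  -0.1477 -2.6639]
top blue_holder [{'position': [0.4793, -0.0541, 0.0706], 'confidence': 0.94}]
top slot_end [{'position': [0.4755, -0.0591, 0.142], 'confidence': 0.66}]
top stud []
 foot 437 ((450.6925048828125, -54.9830322265625), (89.92642974853516, 45.242801666259766), 82.41905975341797) 0.07433435244728626
side blue_holder [{'position': [0.4778, -0.0606, 0.068], 'confidence': 0.61}]
side slot_end [{'position': [0.4734, -0.0596, 0.1447], 'confidence': 0.56}]
side stud [{'position': [0.5395, -0.0639, 0.1084], 'confidence': 0.66}]
 foot 460 ((449.96319580078125, -55.216304779052734), (92.56979370117188, 50.08345031738281), 81.24942779541016) 0.07610865667764721
```

View pics/side3.png

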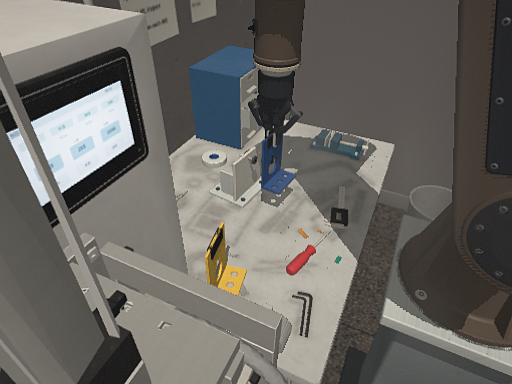

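The side view shows the holder held upright at (275,165), in front of the stud at (252,160). The foot depth gives yaw -7.5°, origin z about 0.068 and a lateral offset within 1-2 mm. Now I'll advance along the stud axis.

```bash
python3 -m jog '[{"translation":[0,0.003,-0.001],"rot":[0,0,0]},{"translation":[0,0.008,-0.001],"rot":[0,0,0]},{"translation":[0,0.014,-0.001],"rot":[0,0,0]},{"translation":[0,0.02,-0.001],"rot":[0,0,0]},{"translation":[0,0.026,-0.001],"rot":[0,0,0]},{"translation":[0,0.032,-0.001],"rot":[0,0,0]},{"translation":[0,0.038,-0.001],"rot":[0,0,0]},{"translation":[0,0.044,-0.001],"rot":[0,0,0]},{"translation":[0,0.05,-0.001],"rot":[0,0,0]},{"translation":[0,0.055,-0.001],"rot":[0,0,0]},{"translation":[0,0.059,-0.001],"rot":[0,0,0]},{"translation":[0,0.06,-0.001],"rot":[0,0,0]}]'
python3 - <<'E'
from h import *
np.set_printoptions(precision=4,suppress=True)
ps=[]
for c in("top","side"):
    p=manip.camera(c); save(p,c+'4.png'); s=manip.get_state(); print(s["tool_pos"],s["contact_force"])
    for q in("blue_holder","slot_end"): print(c,q,manip.pinpoint(p,q))
    P=cloud(p);I=p["image"].astype(int)
    A=P[(I[...,2]>I[...,0]+25)&(p["z_map"]>0)&(P[...,2]>.05)&(P[...,2]<.083)&(P[...,0]>.45)&(P[...,0]<.56)&(abs(P[...,1]+.06)<.08)]
    if len(A)>20: print(' foot',len(A),cv2.minAreaRect((A[:,:2]*1000).astype(np.float32)),np.median(A[:,2]))
a=cv2.imread('pics/side4.png')[90:230,180:340];b=cv2.imread('pics/top4.png')[90:230,200:360]
cv2.imwrite('pics/c4.png',cv2.resize(cv2.hconcat([a,b]),(800,350),interpolation=cv2.INTER_CUBIC))
E
```

```text
time: 6.6
tool_pos: [0.5362, -0.0643, 0.1713]
orientation: [0.75, 0.661, 0.0, 0.0]
contact_force: [-0.1, 0.4, -1.5]
finger_gap: 0.106
[ 0.536  -0.0643  0.1712] [ 0.038   0.3921 -1.5321]
top blue_holder []
top slot_end []
[ 0.5355 -0.0643  0.1713] [-0.6429 -0.3216 -1.6288]
side blue_holder [{'position': [0.5352, -0.0666, 0.071], 'confidence': 0.59}]
side slot_end [{'position': [0.5378, -0.0665, 0.146], 'confidence': 0.82}]
 foot 429 ((508.8674621582031, -62.20785140991211), (92.99661254882812, 48.7714958190918), 81.35433959960938) 0.07731870424748932
```

View pics/c4.png

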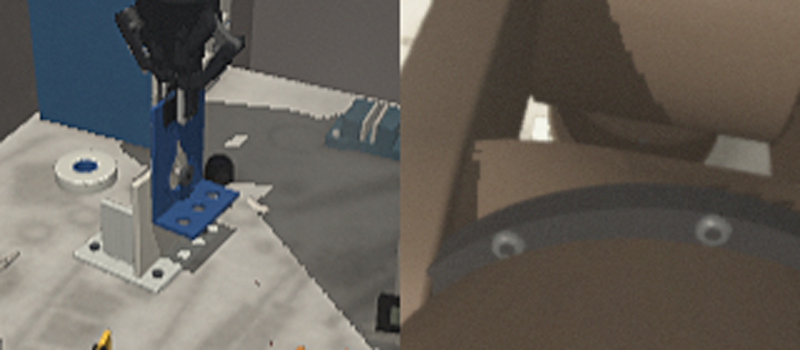

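In the side crop the plate, at (180,160), stands close to the panel edge at (142,220). The stud head shows through the keyhole at (183,172), and there was no contact force. I'll slide down most of the way and watch the force.

```bash
python3 -m jog '[{"translation":[0,0,0.002],"rot":[0,0,0]},{"translation":[0,0,0.005],"rot":[0,0,0]},{"translation":[0,0,0.009],"rot":[0,0,0]},{"translation":[0,0,0.013],"rot":[0,0,0]},{"translation":[0,0,0.017],"rot":[0,0,0]},{"translation":[0,0,0.021],"rot":[0,0,0]},{"translation":[0,0,0.025],"rot":[0,0,0]},{"translation":[0,0,0.028],"rot":[0,0,0]},{"translation":[0,0,0.03],"rot":[0,0,0]},{"translation":[0,0,0.03],"rot":[0,0,0]}]'
python3 - <<'E'
from h import *
p=manip.camera("side"); save(p,'side5.png'); s=manip.get_state(); print(s["tool_pos"],s["contact_force"],s["wrist_torque"])
for q in("blue_holder","slot_end"): print(q,manip.pinpoint(p,q))
a=cv2.imread('pics/side4.png')[130:200,215:295];b=cv2.imread('pics/side5.png')[130:200,215:295]
cv2.imwrite('pics/c5.png',cv2.resize(cv2.hconcat([a,b]),(800,350),interpolation=cv2.INTER_CUBIC))
E
```

```text
time: 7.9
tool_pos: [0.5356, -0.0643, 0.141]
orientation: [0.75, 0.661, -0.0, -0.0]
contact_force: [0.2, -0.9, -1.5]
finger_gap: 0.104
[ 0.53571309 -0.06428535  0.14123034] [-0.60191502 -0.02691321 -1.48433807] [ 0.0306686  -0.05102181  0.0209344 ]
blue_holder [{'position': [0.5352, -0.0652, 0.0395], 'confidence': 0.81}]
slot_end [{'position': [0.5341, -0.0675, 0.1116], 'confidence': 0.77}]
```

View pics/c5.png

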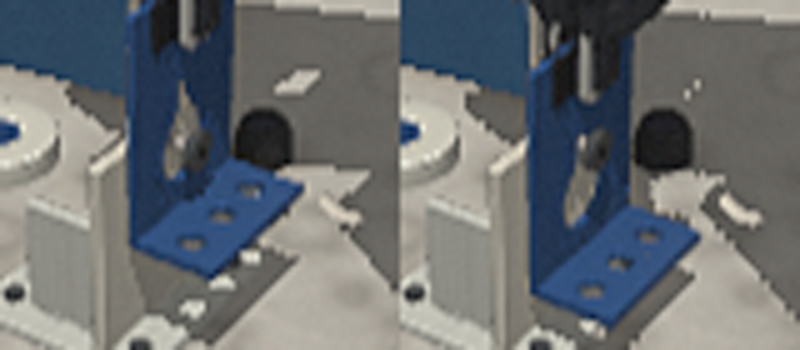

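The right-hand crop shows the head at (595,150) in front of the plate, in the upper slot, with the wide hole below it at (580,195). There is no contact force. I'll lower the last few millimetres.

```bash
python3 -m jog '[{"translation":[0,0,0.001],"rot":[0,0,0]},{"translation":[0,0,0.002],"rot":[0,0,0]},{"translation":[0,0,0.003],"rot":[0,0,0]},{"translation":[0,0,0.004],"rot":[0,0,0]},{"translation":[0,0,0.004],"rot":[0,0,0]}]'
```

```text
time: 8.55
tool_pos: [0.5358, -0.0643, 0.1374]
orientation: [0.75, 0.661, 0.0, 0.0]
contact_force: [-1.5, 0.1, 3.4]
finger_gap: 0.105
```

The vertical force went from -1.5 N to +3.4 N, so the slot end now rests on the shank. I'll release and back straight up.

```bash
python3 -m jog '[{"translation":[0,0,0],"rot":[0,0,0]},{"translation":[0,0,0],"rot":[0,0,0]},{"translation":[0,0,0],"rot":[0,0,0]},{"translation":[0,0,0],"rot":[0,0,0]},{"translation":[0,0,0],"rot":[0,0,0]},{"translation":[0,0,0],"rot":[0,0,0]},{"translation":[0,0,0],"rot":[0,0,0]}]' 0.05
python3 -m jog '[{"translation":[0,0,-0.006],"rot":[0,0,0]},{"translation":[0,0,-0.018],"rot":[0,0,0]},{"translation":[0,0,-0.034],"rot":[0,0,0]},{"translation":[0,0,-0.052],"rot":[0,0,0]},{"translation":[0,0,-0.072],"rot":[0,0,0]},{"translation":[0,0,-0.09],"rot":[0,0,0]},{"translation":[0,0,-0.1],"rot":[0,0,0]},{"translation":[0,0,-0.1],"rot":[0,0,0]}]'
python3 - <<'E'
from h import *
p=manip.camera("side"); save(p,'side6.png'); s=manip.get_state(); print(s["contact_force"])
for q in("blue_holder","slot_end","yellow_holder"): print(q,manip.pinpoint(p,q))
cv2.imwrite('pics/c6.png',cv2.resize(p["image"][90:300,170:370,::-1],(800,600)[::1],interpolation=cv2.INTER_CUBIC))
E
```

```text
time: 9.25
tool_pos: [0.5357, -0.0643, 0.1373]
orientation: [0.75, 0.661, -0.0, -0.0]
contact_force: [-0.3, 0.6, -0.2]
finger_gap: 0.588
time: 10.05
tool_pos: [0.5366, -0.0644, 0.2391]
orientation: [0.75, 0.661, 0.001, 0.001]
contact_force: [1.3, 0.1, 0.5]
finger_gap: 0.584
[ 0.57799526  0.18819238 -0.05063152]
blue_holder [{'position': [0.5366, -0.063, 0.0401], 'confidence': 0.69}]
slot_end [{'position': [0.5345, -0.0656, 0.1078], 'confidence': 0.96}]
yellow_holder [{'position': [0.4676, 0.2331, 0.0001], 'confidence': 0.74}]
```

View pics/c6.png

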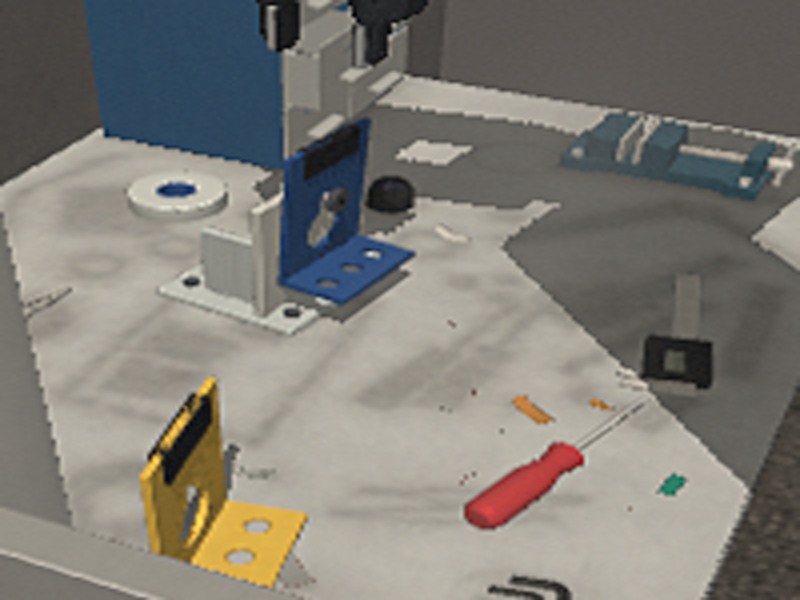

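The holder hangs with the head at (338,200) in front of its slot, the gripper is clear above it, and the yellow holder still stands at (200,500). I'll let it settle, check once more that nothing moves, and hand in.

```bash
python3 -m jog '[{"translation":[0,0,0],"rot":[0,0,0]},{"translation":[0,0,0],"rot":[0,0,0]},{"translation":[0,0,0],"rot":[0,0,0]},{"translation":[0,0,0],"rot":[0,0,0]},{"translation":[0,0,0],"rot":[0,0,0]},{"translation":[0,0,0],"rot":[0,0,0]}]'
python3 - <<'E'
from h import *
p=manip.camera("side"); o=cv2.imread('pics/side6.png')[...,::-1].astype(int)
d=np.abs(p["image"].astype(int)-o)[120:200,225:290]; print('diff',d.mean(),(d.max(-1)>60).sum())
for q in("blue_holder","slot_end"): print(q,manip.pinpoint(p,q))
print(manip.finish_job(),manip.get_state()["time"])
E
```

```text
time: 10.85
tool_pos: [0.5357, -0.0643, 0.2373]
orientation: [0.75, 0.661, 0.0, -0.0]
contact_force: [0.4, 0.4, -0.5]
finger_gap: 0.587
diff 1.577051282051282 9
blue_holder [{'position': [0.5383, -0.0651, 0.0361], 'confidence': 0.9}]
slot_end [{'position': [0.5362, -0.0659, 0.1083], 'confidence': 0.98}]
the job is handed in; nothing more can be done
the job is handed in; nothing more can be done
```

The blue holder is hanging on the stud by itself, and I handed the job in at about 10.9 s of the 32 s allowed.

- **What I did:** I pinched the grip bar, lifted the holder about 70 mm, and turned it to the stand's yaw of about -7°. Then I passed the keyhole over the stud head without any contact and slid the holder down. When the slot end met the shank, the vertical force went from -1.5 N to +3.4 N. I then released and backed straight up 100 mm.
- **Last checks:** The final reading put the slot end at (0.536, -0.066, 0.108) and I measured the stud at about (0.536, -0.0645, 0.110), so they agree within the networks' 4 mm. The two pictures 0.6 s apart showed no movement of the holder. The wrist force was about 0.5 N with nothing held, and the gripper was clear.
- **Yellow holder:** It was never touched. After the release it was still standing, and it read within about 4 mm of its first position.
- **What could not be checked:** The arm hid the holder from the top camera at the stand, so the final checks come from the side camera alone. None of the checks failed.

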